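# Lower the ratchet-held bench magnifier over the badge plate

## Task

The bench magnifier is held up by its ratchet. Press the thumb pad of the ratchet pawl down to its stop, so that the pawl lifts clear of the toothed wheel and stays clear, then push the magnifier arm down by its cross bar until it lies level on its rest over the badges. Only press and push: do not lift the arm, leave the pawl clear of the wheel, and leave the badges, cups, bottle and syringe where they are.

Things in the scene. Friction and masses are not known exactly. Their poses are not given: they have to be found in the camera images.
- stand: the magnifier's grey steel stand, bolted to the bench: base plate 200 x 100 x 14, uprights up to 168 high. Origin: on the bench, straight below the arm's hinge. Its x axis points along the arm (from the hinge to the lens, seen from above), z up; the pawl's thumb pad is on its -x side. The arm's hinge and the pawl's hinge both run along its y axis
- hinge (a point): centre of the arm's hinge and of the toothed steel wheel (90 across, 16 wide), 120 above the bench
- lens_arm (a joint): angle of the magnifier arm above level, rad: 0 = down, level on its rest (a hard stop), larger = raised; 0.70 to 0.80 at the start. With the pawl in the wheel it sinks by only 0.03 to 0.2 before a tooth stops it; with the pawl clear it is held only by a stiff hinge (it stays at any angle) and goes down with about 2 to 5 N on the cross bar
- bar (a point): middle of the cross bar at the free end of the magnifier arm: a black round bar 80 long and 16 thick (radius 8), level, parallel to the stand's y, its centre line 200 from the hinge. The point lies on its centre line. Push on it from above; it moves on an arc of radius 200 about the hinge. Between wheel and bar the arm carries a round black-rimmed lens, 98 across, its centre 140 from the hinge
- pawl (a joint): angle of the pawl, rad: 0 = its nose sits between the teeth (start), 0.30 = pressed fully free (a hard stop); from 0.15 on the nose is clear of the teeth. It has no return spring: it stays where it is left. Counts as free above 0.17
- pawl_pad (a point): middle of the top face of the pawl's thumb pad, the broad rear end of the dark steel rocker above the wheel: 34 (along stand x) x 40, 180 above the bench, 115 from the arm's hinge on the stand's -x side. The rocker pivots 60 in front of this point (towards the wheel), on an axis parallel to stand y; pressing the pad straight down about 18 frees the pawl fully and takes about 5 N
- cup_tall: bystander: loose clear plastic cup, 85 tall, 68 across the rim; origin: centre of its underside
- pot_low: bystander: loose white plastic pot, 55 tall, 90 across the rim; origin: centre of its underside
- squeeze_bottle: bystander: loose white plastic bottle, 105 tall, 42 across, standing; origin: centre of its underside
- syringe: bystander: loose blue filling syringe lying on the bench, about 155 long, 20 thick; origin: on its underside
- badge_a: bystander: loose steel badge, a disc 38 across and 4 thick, lying on the pale badge plate under the lens; origin: its underside
- badge_b: bystander: as badge_a
- badge_c: bystander: as badge_a

How it is judged (in metres and radians):
On the way, in this order (a step that is already met when the one before it is completed fails the run):
1. the pawl is pressed free of the wheel while the arm is still up (value of joint pawl above 0.17 rad and value of joint lens_arm above 0.5 rad), for 0.2 s.
2. the arm is pushed down onto its rest with the pawl free (value of joint pawl above 0.17 rad and value of joint lens_arm below 0.06 rad), for 0.2 s.
At the end, for the whole second after the job is handed in: the pawl is still free (above 0.17 rad) and the arm is at rest down on its rest (within 0.06 rad of level) (all of step 2 and velocity of joint lens_arm between -0.03 and 0.03 rad/s); the robot touches nothing.
It fails at once if the magnifier arm is lifted (above 0.88 rad) (value of joint lens_arm above 0.88 rad).
It fails at once if a bystander is lifted or moved by more than 20 mm (distance of any of cup_tall, pot_low, squeeze_bottle, syringe, badge_a, badge_b, badge_c from where it was at the start of the episode above 0.02 m).
It fails at once if a cup, pot or bottle is tipped over (angle between any of cup_tall, pot_low, squeeze_bottle's own z axis and vertical above 0.5 rad).
It also fails if it takes over 43 s, if anything falls off the work surface, if the arm or the gripper's body presses on something with over 40 N, if the wrist force passes 120 N, or if a joint passes its speed limit or range.

## Robot

A 6-joint arm with a two-finger parallel gripper is mounted at the origin on the work surface. World frame = base frame: x ahead of the robot, y to its left, z up, the work surface at z = 0. Lengths are in m, angles in degrees, forces in N, time in s.
With the tool pointing down it reaches from about 0.325 to 0.775 m from the base axis. Payload 5.5 kg.
Tool frame: the origin (TCP) lies at the centre of the arm's flange, where the gripper is bolted on; the fingertips stand 182 mm ahead of it and the grasp point (between the pads) lies 163 mm ahead of it; z points along the fingers, y is the line along which they close (so a half turn about z gives the same grasp; the last joint's range is limited). The gripper opens to 88 mm and grips with 3 to 60 N. Pads are 20 mm wide; open, the fingers measure 115 mm over their backs; the gripper's body (75 mm by 178 mm) begins 61 mm behind the grasp point.
Start: joints at [62.527, 5.22, 70.514, -0, 104.267, -3.249], TCP at [0.246, 0.547, 0.405] pointing down, gripper open.
Joint ranges: [-164.24, 164.24], [-49.07, 125.15], [9.68, 141.18], [-86.29, 266.29], [3.28, 154.24], [-151.56, 151.56]. Speed limits (degrees/s): [147.25, 147.25, 172.46, 180, 180, 180].

## Interface

Orientations are given as [roll, pitch, yaw] about the fixed x, y, z axes, in that order (R = Rz(yaw) Ry(pitch) Rx(roll)).
In Python, from station import r gives the robot as it stands. The module is installed in compiled form; this text tells all that it offers. Calls block until the motion is done:
- r.reach(position, orientation): joint-space move of the TCP to a pose.
- r.servo_line(position, rotation=None, speed=0.15): straight line of the TCP; rotation=None keeps the orientation; speed is the mean speed in m/s.
- r.move_joints(angles): joint-space move.
- r.let_go() and r.grab(squeeze=None): open the fingers fully, or close them until they stop; squeeze is the grip in N (None keeps the last).
- r.wait(seconds).
- r.inverse_kinematics(position, orientation): joint angles nearest the present ones, or None.
- r.sense(): the state.
- r.snapshot(name): name is "scene" or "side" or "wrist"; returns a dict with "frame" (420x560x3 uint8, red, green, blue), "fx", "fy", "cx", "cy" (pixels), "dist_coeffs" ([k1, k2, p1, p2, k3] as OpenCV has them; the pictures are not rectified), "R" (3x3) and "t" (3): a world point X has camera coordinates R X + t. Camera axes: x right, y down, z forward; pixel columns grow to the right and rows downward; lengths in m; the calibration is good to about 2 mm. A picture is of the moment at which its call begins. There is no depth.
A pose or a line that the arm cannot do raises r.IKError and nothing moves.
- r.hand_in(): hands the job in; it is judged then, once.
The state is a dict: "clock": time; "joints": joint angles; "joint_vel": joint speeds; "joint_torque": joint torques, N m; "tcp_pos": TCP position; "orientation": TCP orientation; "contact_force": force on the tool from outside, world axes, zero at the start; "torque": the same for the moment, N m; "opening": finger opening in m; "gripper_force": force on a finger pad.
Only numpy, scipy, OpenCV 4.12 (cv2) and the standard library are available. Lean on these libraries where they do the work, as an engineer would, in place of code of your own. Each camera call takes 0.05 s, during which the arm holds its last target. There are 200 camera calls.

## Working session

There is one attempt and no reset: what is moved stays moved. The work goes in short steps, each a Python script; the robot and the scene stay as the last script left them, time stands still between calls to the robot, and variables do not carry over. Pictures are saved under pics/ and viewed, at most 10 in all, crops included, and the job is handed in when it is done.

```bash
mkdir -p pics; python3 - <<'E'
from station import r
import cv2,pickle
d={}
for n in ["scene","side"]:
    s=r.snapshot(n); d[n]=s
    cv2.imwrite(f"pics/{n}0.png",cv2.cvtColor(s["frame"],cv2.COLOR_RGB2BGR))
    print(n,s["fx"],s["fy"],s["cx"],s["cy"],s["dist_coeffs"],(-s["R"].T@s["t"]).round(3))
pickle.dump(d,open("d0.pkl","wb"))
print(r.sense())
E
```

```text
scene 420.07181108263774 420.07181108263774 277.1295831884839 207.8159737612323 [0.00030174 0.         0.         0.         0.        ] [1.062 0.55  0.645]
side 385.9522456420817 385.9522456420817 278.9089455373444 208.27678646569146 [-0.0002604  0.         0.         0.         0.       ] [0.298 0.516 0.619]
{'clock': 0.1, 'joints': array([ 6.25280408e+01,  5.26075814e+00,  7.05728389e+01,  2.60909517e-03,
        1.04265533e+02, -3.24983710e+00]), 'joint_vel': array([ 0.06354349, -0.06348229, -0.16932457,  0.03542135,  0.03284204,
       -0.04515507]), 'joint_torque': array([ 2.58410975e-03, -4.47854984e+01, -4.07571065e+01,  7.00620585e-02,
        2.84795609e-02, -9.83430391e-05]), 'tcp_pos': array([0.24620287, 0.54723543, 0.40362025]), 'orientation': array([-1.79901172e+02, -8.14537744e-03,  1.55778512e+02]), 'contact_force': array([-0.24498098,  0.55643672,  0.7242726 ]), 'torque': array([-0.02733207, -0.00145292, -0.01425579]), 'gripper_force': 0.0, 'opening': 0.08780666319715769}
```

View pics/scene0.png

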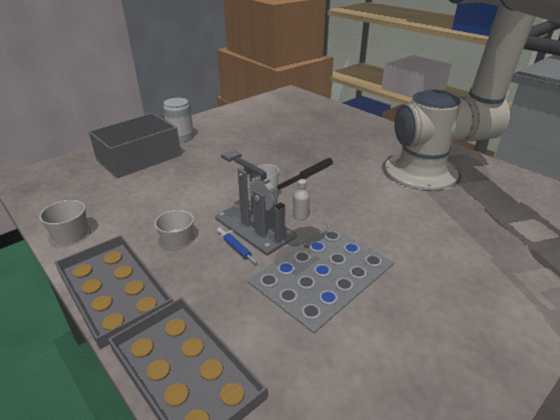

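View pics/side0.png

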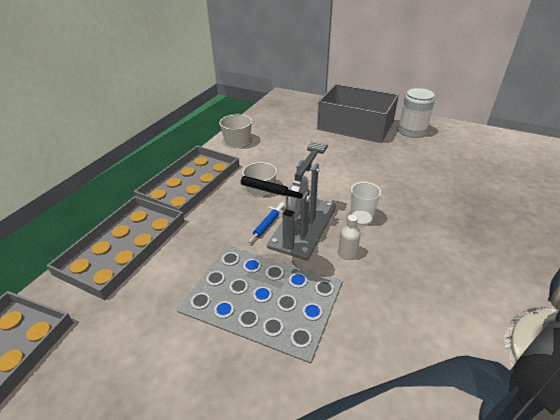

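Both views show the stand. The thumb pad is at about (232,156) in scene and (317,148) in side. The black bar runs (280,188)-(332,162) in scene and (242,181)-(300,194) in side. I'll zoom in next.

```bash
python3 - <<'E'
import cv2,numpy as np
a=cv2.imread("pics/scene0.png")[140:270,200:350]; b=cv2.imread("pics/side0.png")[130:260,225:375]
cv2.imwrite("pics/crop0.png",np.hstack([cv2.resize(x,None,fx=2.66*1,fy=2.66,interpolation=cv2.INTER_CUBIC) for x in (a,b)]))
E
```

```text
(no output)
```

View pics/crop0.png

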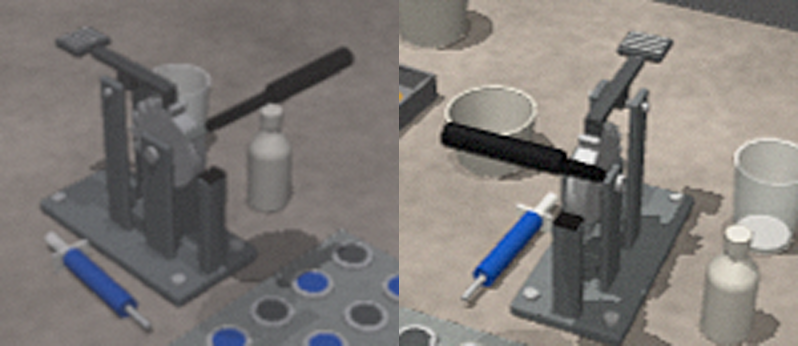

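```bash
cat > h.py <<'E'
import numpy as np,cv2,pickle
def K(s): return np.array([[s["fx"],0,s["cx"]],[0,s["fy"],s["cy"]],[0,0,1]])
def proj(s,X): return cv2.projectPoints(np.atleast_2d(np.float64(X)),cv2.Rodrigues(s["R"])[0],np.float64(s["t"]),K(s),np.float64(s["dist_coeffs"]))[0][:,0]
def ray(s,uv):
    n=cv2.undistortPoints(np.float64([[uv]]),K(s),np.float64(s["dist_coeffs"]))[0,0]
    d=s["R"].T@np.array([*n,1]); return -s["R"].T@s["t"],d/np.linalg.norm(d)
def plane(s,uv,z): c,d=ray(s,uv); return c+d*(z-c[2])/d[2]
def tri(s1,u1,s2,u2):
    c1,d1=ray(s1,u1);c2,d2=ray(s2,u2)
    t=np.linalg.lstsq(np.c_[d1,-d2],c2-c1,rcond=None)[0]
    a,b=c1+t[0]*d1,c2+t[1]*d2; return (a+b)/2,np.linalg.norm(a-b)*1e3
E
python3 - <<'E'
from h import *
d=pickle.load(open("d0.pkl","rb")); S,D=d["scene"],d["side"]
print("origin,tcp", proj(S,[[0,0,0],[.246,.547,.405]]).round(), proj(D,[[0,0,0],[.246,.547,.405]]).round())
c=lambda x,y:(200+x/2.66,140+y/2.66); e=lambda x,y:(225+x/2.66,130+y/2.66)
for n,a,b in [("pad",c(84,41),e(645,46) if 0 else (225+(645-399)/2.66,130+46/2.66)),
  ("bar tip",c(345,58),(225+(450-399)/2.66,130+136/2.66)),("bar inner",c(270,95),(225+(562-399)/2.66,130+163/2.66)),
  ("corner",c(180,298),(225+(515-399)/2.66,130+310/2.66)),("corner2",c(255,252),(225+(620-399)/2.66,130+338/2.66))]:
    p,g=tri(S,a,D,b); print(n,p.round(3),"gap mm",round(g,1))
print(plane(S,c(45,205),.014),plane(S,c(180,295),.014),plane(S,c(255,250),.014))
E
```

```text
origin,tcp [[420. 171.]
 [721. 122.]] [[581. 365.]
 [424. 994.]]
pad [ 0.558 -0.19   0.176] gap mm 0.3
bar tip [0.559 0.117 0.283] gap mm 1.8
bar inner [0.534 0.022 0.205] gap mm 1.6
corner [ 0.596 -0.017  0.007] gap mm 2.5
corner2 [ 0.504 -0.022  0.008] gap mm 1.7
[ 0.60981638 -0.20147347  0.014     ] [ 0.5986198  -0.01526085  0.014     ] [ 0.50801833 -0.01708161  0.014     ]
```

Calibration checks out: the origin projects onto the robot base. The lens arm's plane happens to be nearly edge-on to both cameras, so triangulating silhouette points on it isn't reliable. The pad came out at (0.558,-0.190,0.176), which fits its stated height. Next I'll close the fingers, move above the stand and look with the wrist camera.

```bash
python3 - <<'E'
from station import r
from h import *
r.grab(5)
p=r.sense()["tcp_pos"]
r.servo_line([p[0],p[1],.47],speed=.2)
r.reach([.48,-.06,.50],[180,0,93])
s=r.snapshot("wrist"); pickle.dump(s,open("w1.pkl","wb"))
cv2.imwrite("pics/w1.png",cv2.cvtColor(s["frame"],cv2.COLOR_RGB2BGR))
q=r.sense(); print(q["clock"],q["tcp_pos"],q["orientation"],q["opening"],q["contact_force"])
d=pickle.load(open("d0.pkl","rb"))
print(proj(s,[[.558,-.19,.18],[.555,-.075,.12],[.55,.07,.257],[.596,-.017,.014],[.504,-.022,.014]]).round(), (-s["R"].T@s["t"]).round(3))
E
```

```text
4.2917 [ 0.48016667 -0.05934733  0.49991782] [-1.79994370e+02 -1.05426674e-02  9.30781820e+01] 0.0002995133190509525 [ 0.47696924  0.48601962 -0.31263745]
[[352. 340.]
 [349. 205.]
 [418.   8.]
 [371. 140.]
 [297. 140.]] [0.477 0.015 0.479]
```

View pics/w1.png

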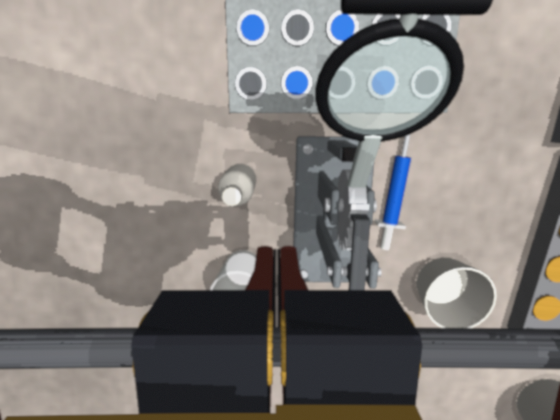

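The wrist view shows the lens at (390,80). The cross bar runs along the top edge from (341,5) to (493,5), where predicted, and the base's edges are vertical at column 297, so the stand yaw is about 93°. The gripper hides the pad. I'll check the pad on the z=0.18 plane from both cameras, then press it.

```bash
python3 - <<'E'
from station import r
from h import *
d=pickle.load(open("d0.pkl","rb")); S,D=d["scene"],d["side"]; w=pickle.load(open("w1.pkl","rb"))
a=plane(S,(200+84/2.66,140+41/2.66),.18); b=plane(D,(225+246/2.66,130+46/2.66),.18)
pad=(a+b)/2; print("pad",a.round(4),b.round(4),"fx wrist",w["fx"])
ex=np.array([np.cos(np.radians(93)),np.sin(np.radians(93)),0])
h=pad+.115*ex; h[2]=.12; print("hinge",h.round(4), "px",proj(w,h).round())
ey=np.cross([0,0,1],ex)
for t in (.7,.75,.8):
    B=h+.2*(np.cos(t)*ex+np.sin(t)*np.array([0,0,1])); print(t,B.round(3),proj(w,[B-.04*ey,B+.04*ey]).round())
    n=.14/.2; L=h+.14*(np.cos(t)*ex+np.sin(t)*np.array([0,0,1])); print("   lens",proj(w,L).round())
r.reach([*pad[:2],.42],[180,0,93])
for z in np.r_[.37,np.arange(.364,.340,-.003)]:
    r.servo_line([*pad[:2],z],speed=.04)
    q=r.sense(); print(round(z,3),q["tcp_pos"].round(4),q["contact_force"].round(1),round(q["clock"],2))
    if q["contact_force"][2]>14: break
E
```

```text
pad [ 0.5621 -0.1841  0.18  ] [ 0.5558 -0.1836  0.18  ] fx wrist 367.66119609271914
hinge [ 0.5529 -0.069   0.12  ] px [[348. 199.]]
0.7 [0.545 0.084 0.249] [[481. -17.]
 [334. -16.]]
   lens [[381.  79.]]
0.75 [0.545 0.077 0.256] [[487.  -8.]
 [336.  -6.]]
   lens [[382.  85.]]
0.8 [0.546 0.07  0.263] [[492.   3.]
 [337.   5.]]
   lens [[384.  93.]]
0.37 [ 0.5589 -0.1839  0.3704] [ 0.3  0.  -0.4] 6.4
0.364 [ 0.5589 -0.1838  0.3634] [ 0.4  1.1 -0.7] 6.7
0.361 [ 0.559  -0.184   0.3614] [ 0.7 -1.   2.4] 6.95
0.358 [ 0.5588 -0.1845  0.3592] [-0.  -4.7  4.8] 7.2
0.355 [ 0.5589 -0.1847  0.3565] [ 0.6 -5.1  6. ] 7.45
0.352 [ 0.5589 -0.1848  0.3536] [ 0.5 -4.9  5.7] 7.7
0.349 [ 0.5589 -0.1847  0.3505] [ 0.3 -4.7  6.1] 7.95
0.346 [ 0.5589 -0.1847  0.348 ] [-0.  -4.7  7.4] 8.2
0.343 [ 0.5587 -0.1846  0.3477] [-3.7 -3.5 16.1] 8.45
```

The pad met its stop about 15 mm below first contact, with force rising to 16 N. I'll lift off, move over the bar and check the pawl before pushing.

```bash
python3 - <<'E'
from station import r
from h import *
r.servo_line([.5589,-.1839,.42],speed=.15)
r.servo_line([.5589,-.1839,.50],speed=.25)
r.reach([.549,.078,.50],[180,0,92])
im=[]
for n,(x,y) in {"scene":(200,140),"side":(225,130)}.items():
    s=r.snapshot(n); im.append(cv2.resize(cv2.cvtColor(s["frame"],cv2.COLOR_RGB2BGR)[y-30:y+100,x:x+150],None,fx=2.66,fy=2.66,interpolation=cv2.INTER_CUBIC))
cv2.imwrite("pics/c2.png",np.hstack(im))
q=r.sense(); print(q["clock"],q["tcp_pos"],q["contact_force"])
E
```

```text
10.7083 [0.54940067 0.07663445 0.49949505] [-0.42348658  0.73835213 -1.21212719]
```

View pics/c2.png

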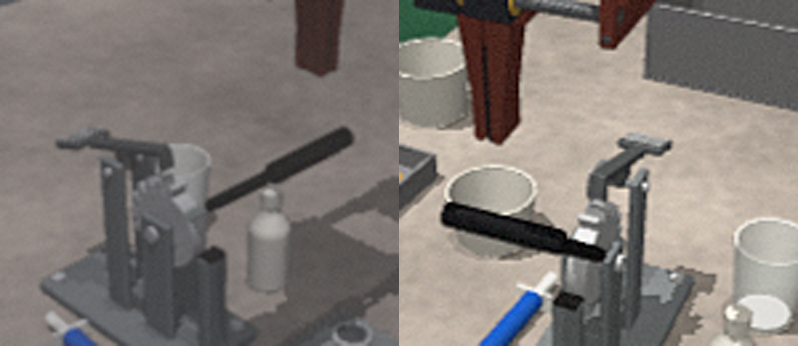

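The pawl is now tilted with its nose clear of the wheel, the arm is still up, and the fingertips hang above the bar. Next I push along the arc.

```bash
python3 - <<'E'
from station import r
from h import *
yw=np.radians(92); ex=np.array([np.cos(yw),np.sin(yw)])
h=np.array([.5565,-.0685])
def P(t,dz=0): return [*(h+(.2*np.cos(t)+.003)*ex), .12+.2*np.sin(t)+.008+.182+dz]
r.servo_line(P(.78,.02),speed=.1)
print(r.sense()["clock"])
for t in np.r_[np.arange(.80,.06,-.06),.04,.02,0,-.02,-.04]:
    r.servo_line(P(t),speed=.05)
    q=r.sense(); f=q["contact_force"]; print(round(t,2),q["tcp_pos"].round(3),f.round(1),round(q["clock"],2))
    if f[2]>14 or np.linalg.norm(f)>20: break
E
```

```text
11.15
0.8 [0.551 0.074 0.453] [ 1.   0.4 -0.3] 11.65
0.74 [0.551 0.082 0.444] [-0.   0.   0.2] 12.04
0.68 [0.551 0.09  0.436] [0.  0.8 0.9] 12.43
0.62 [0.551 0.098 0.426] [-0.   0.5  1. ] 12.82
0.56 [0.551 0.104 0.416] [ 0.3  0.6 -0.3] 13.22
0.5 [0.55  0.11  0.405] [0.  0.4 0.4] 13.61
0.44 [0.55  0.116 0.394] [-0.1  0.5  0. ] 14.0
0.38 [0.55  0.12  0.383] [-0.6  0.1  0.3] 14.39
0.32 [0.55  0.124 0.372] [ 0.1  0.6 -0.1] 14.78
0.26 [0.55  0.128 0.361] [ 0.3 -1.1  0.2] 15.18
0.2 [0.55  0.13  0.349] [ 0.8 -0.5  0.2] 15.57
0.14 [0.549 0.132 0.337] [-0.1 -0.3  0.3] 15.96
0.08 [0.549 0.134 0.325] [ 0.5 -0.4  0. ] 16.35
0.04 [0.549 0.134 0.317] [-0.1  0.9  0.2] 16.66
0.02 [0.549 0.134 0.314] [-0.8 -0.7 -0.1] 16.91
0.0 [0.549 0.134 0.31 ] [ 0.4 -0.2  2.4] 17.16
-0.02 [0.549 0.134 0.309] [-3.7 -0.2 14.7] 17.41
```

There was almost no force on the way, then contact at tip z≈0.127, which is where the top of the lowered bar should be. I'll look before moving on.

```bash
python3 - <<'E'
from station import r
from h import *
im=[]
for n,(x,y) in {"scene":(200,140),"side":(225,130)}.items():
    s=r.snapshot(n); im.append(cv2.resize(cv2.cvtColor(s["frame"],cv2.COLOR_RGB2BGR)[y-20:y+130,x-10:x+140],None,fx=2.66,fy=2.66,interpolation=cv2.INTER_CUBIC))
cv2.imwrite("pics/c3.png",np.hstack(im))
E
```

```text
(no output)
```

View pics/c3.png

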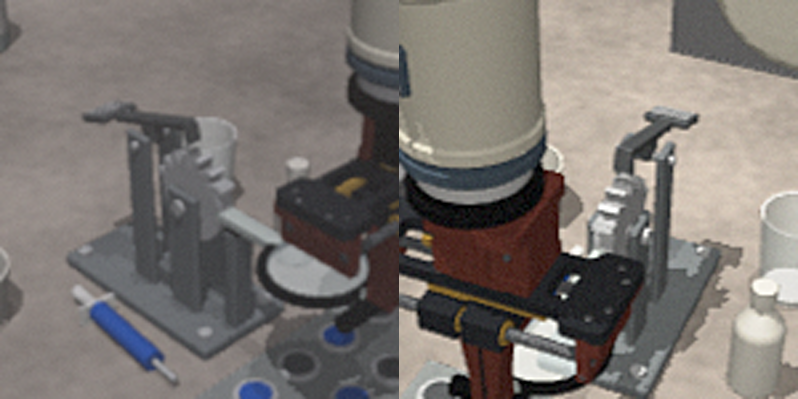

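The arm lies level on its rest post with the fingertip on the bar, and the pawl is still clear. I'll retract straight up and confirm.

```bash
python3 - <<'E'
from station import r
from h import *
p=r.sense()["tcp_pos"]
r.servo_line([p[0],p[1],p[2]+.02],speed=.04)
r.servo_line([p[0],p[1]+.02,.45],speed=.15)
r.wait(.5)
im=[]
for n,(x,y) in {"scene":(200,140),"side":(225,130)}.items():
    s=r.snapshot(n); im.append(cv2.resize(cv2.cvtColor(s["frame"],cv2.COLOR_RGB2BGR)[y-20:y+130,x-10:x+140],None,fx=2.66,fy=2.66,interpolation=cv2.INTER_CUBIC))
cv2.imwrite("pics/c4.png",np.hstack(im)); print(r.sense()["clock"],r.sense()["contact_force"])
E
```

```text
19.8083 [-0.50209937  0.45567426 -0.42822273]
```

View pics/c4.png

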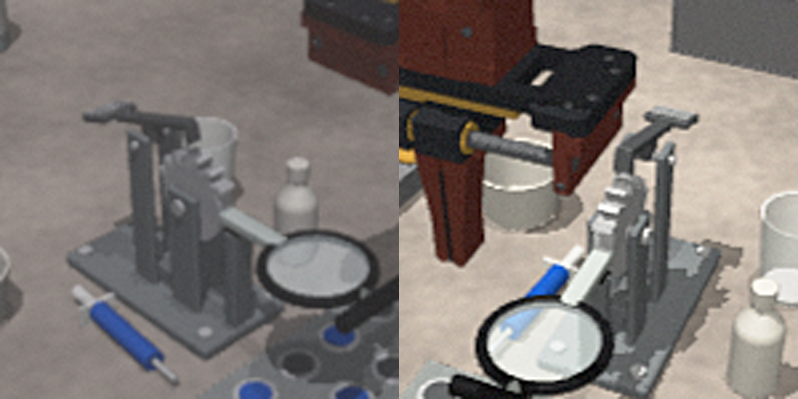

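```bash
python3 - <<'E'
from station import r
from h import *
d=pickle.load(open("d0.pkl","rb"))
ex=np.array([np.cos(np.radians(92)),np.sin(np.radians(92)),0]);h=np.array([.5565,-.0685,.12])
for t in (0,.06,.12):
    L=h+.14*(np.cos(t)*ex+[0,0,np.sin(t)])
    print(t,((proj(d["scene"],L)-[190,120])*2.66).round(),((proj(d["side"],L)-[215,110])*2.66+[399,0]).round())
E
```

```text
0 [[322. 273.]] [[536. 348.]]
0.06 [[322. 264.]] [[535. 339.]]
0.12 [[322. 255.]] [[535. 329.]]
```

The observed lens centres, (318,269) in scene and (545,347) in side, match a level arm to within about 0.03 rad. The hard stop was also reached at 14.7 N.

```bash
python3 -c "
from station import r
print(r.hand_in())"
```

```text
the job is handed in; nothing more can be done
None
```

The job is handed in at about 20 s: the pawl was pressed clear of the wheel and stayed clear, the magnifier arm lies level on its rest, and the last pictures show no bystander in view moved; the hand-in reported no pass or fail.

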